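# Start the screw of a jeweller's bench press in its thread

### The arm

A 7-joint arm with a two-finger parallel gripper is mounted at the origin on the work surface. World frame = base frame: x ahead of the robot, y to its left, z up, the work surface at z = 0. Lengths are in m, angles in rad, forces in N, time in s.
With the tool pointing down it reaches from about 0.425 to 0.875 m from the base axis. Payload 4.7 kg.
Tool frame: the origin (TCP) lies between the finger pads, 19 mm behind the fingertips; this is the grasp point; z points along the fingers, y is the line along which they close (so a half turn about z gives the same grasp; the last joint's range is limited). The gripper opens to 87 mm and grips with 3 to 60 N. Pads are 19 mm wide; open, the fingers measure 117 mm over their backs; the gripper's body (75 mm by 190 mm) begins 51 mm behind the grasp point.
Start: joints at [-1.254, 0.321, -0.07, 1.45, 0.023, 1.371, -0.057], TCP at [0.194, 0.62, 0.241] pointing down, gripper open.
Joint ranges: [-2.86, 2.86], [-0.3, 2.09], [-1.38, 1.24], [0.06, 2.45], [-1.56, 4.7], [0.09, 2.05], [-2.69, 2.69]. Speed limits (rad/s): [2.57, 2.57, 3.14, 3.14, 3.14, 3.14, 3.14].

### API

Orientations are given as a rotation vector (axis times angle).
In Python, from bench import ctrl gives the robot as it stands. The module is installed in compiled form; this text tells all that it offers.
- The arm moves only by the tool jog_arm, never from a script. Its argument "moves" is one flat list of numbers, 7 for each row, row after row: the shift along the tool's x, y, z in units of 30 cm (1.0 is 30 cm), then the turn, a rotation vector about the tool's x, y, z in units of 60 degrees (1.0 is 60 degrees), then the gripper's target within -1 to 1 (fully open at 1, half-way at 0, shut at -1). In form: [x, y, z, wx, wy, wz, fingers, x, y, z, wx, wy, wz, fingers, ...]. A call has exactly 8 rows; each row is the pose to reach, as a shift and turn from the pose commanded when the call began, along the tool's axes at that moment; what a row does not reach only later rows make up. A row lasts 1/8 s, in which the tool goes at most 62.5 mm and 10.7 degrees, less where a joint would pass 70% of its speed; a pose out of reach is approached as far as the arm can. A call with a number of a shift or a turn outside -1 to 1 is refused whole. A call with a gripper value outside its range is refused whole. The fingers move at their own pace and stop on an object; "newtons" is the grip in N (left out, the last holds). Time passes only in rows, so rows that repeat a pose let the fingers close, or fill a call up. It gives the time, the measured TCP pose, the force, the opening and the grip force at its end, in the units of the state.
- ctrl.get_state(): the state, without advancing time (a new reading comes with each control period).
- ctrl.get_image(name): name is "side" or "top"; returns a dict with "pixels" (384x512x3 uint8, red, green, blue), "fx", "fy", "cx", "cy" (pixels), "xyz" and "rotation" of the camera in the world. Camera axes: x right, y up, looking along -z (the intrinsics and any distortion apply to the point x, -y, -z); pixel columns grow to the right and rows downward; lengths in m; the calibration is good to about 2 mm. A picture is of the moment at which its call begins. There is no depth.
- ctrl.close_job(): hands the job in; it is judged then, once.
The state is a dict: "time": time; "joint_positions": joint angles; "qd": joint speeds; "joint_torque": joint torques, N m; "position": TCP position; "tool_rot": TCP orientation; "ft_force": force on the tool from outside, world axes, zero at the start; "torque": the same for the moment, N m; "grip_width": opening from 0.0 (shut) to 1.0 (fully open); "grip_force": force on a finger pad.
Only numpy, scipy, OpenCV 4.12 (cv2) and the standard library are available. Lean on these libraries where they do the work, as an engineer would, in place of code of your own. Each camera call takes 0.05 s, during which the arm holds its last target. There are 200 camera calls.

### The job

The crank-handled screw of the little green bench press is only resting on the mouth of its brass threaded boss. Using the red crank knob, turn it backward (counter-clockwise seen from above) until you feel and see it drop into the thread, then forward (clockwise) one full turn, and finish while still holding the crank knob so the screw stays started just there. Leave the punch under it and everything else on the bench where they are.

Things in the scene. Friction and masses are not known exactly. Their poses are not given: they have to be found in the camera images.
- press: Green cast bench press, fixed: base 150 x 200 x 20 mm, two 26 mm columns 80 mm either side of the middle, crossbeam 56 x 200 mm with its top at 160 mm, on it a brass boss 52 mm across up to 185 mm. Origin: middle of the underside, under the screw axis; z up, y along the crossbeam.
- boss (a point): Centre of the brass boss's mouth, on the screw's upright axis, 185 mm above the bench; it does not move. The crank knob goes round this axis at 55 mm radius.
- knob (a point): Centre of the red crank knob: upright cylinder 18 mm across, 45 mm tall (this point at mid-height, about 251 mm above the bench at the start), spinning freely on its own pin at the end of the crank arm, 55 mm from the screw axis. The flat arm (22 mm wide) and hub lie below: their top is 26 mm under this point. Grip it from straight above at any yaw.
- screw (a joint): Turn of screw and crank (rad), growing clockwise from above (forward, tightening). At 0 the crank arm points along the press's +x, at 1.57 along its -y. Starts from 0.6 to 2.2. Turned backward it meets a dead stop just after the thread drop; turned forward without the drop it jams. Friction 0.06 N m, some 1 N at the knob.
- spindle (a joint): How far screw and crank have sunk (m), growing downward. Right-hand thread, 8 mm lead. Starts at 1.5 to 3.5 mm; backward it climbs 1.3 mm per rad, then falls a full lead, to about 8 mm, at the thread drop - only if the knob can slide down between loose fingers (its weight is about 7 N). Then forward it goes down 8 mm per turn and cannot be lifted out.
- punch: Steel punch, 36 mm tall, foot 36 mm across, standing on the press bed under the screw. Leave it. Origin: centre of the underside.
- tin: Shallow brass dish 72 mm across, 26 mm high, beside the press. Leave it. Origin: centre of the underside.
- pin: Wooden bench-pin block 110 x 65 x 22 mm. Leave it. Origin: centre of the underside.
- pendant: White wire scroll pendant, about 70 x 40 x 5 mm, flat on the bench. Leave it.
- hammer: Small hammer, 200 mm long, lying on the bench. Leave it.
- ring_cone: Wooden ring cone 78 mm tall on a 60 mm foot with a brass ring. Leave it. Origin: centre of the underside.

How it is judged:
On the way, in this order (a step that is already met when the one before it is completed fails the run):
1. the screw, turned backward, has dropped into the thread (value of joint screw below 0.35 rad and value of joint spindle above 0.0065 m), for 0.1 s.
2. the screw has been turned forward one turn (value of joint screw above 5.5 rad and value of joint spindle above 0.013 m), for 0.1 s.
At the end, for the whole second after the job is handed in: The screw stands one turn (within about 40 degrees) forward of the thread drop, sunk 13 to 19 mm into the boss and still, and the fingers hold the crank knob (more than 1 N, TCP within 35 mm of its centre) (all of step 2 and value of joint screw below 7 rad and value of joint spindle below 0.019 m and velocity of joint screw between -0.1 and 0.1 rad/s and distance between the grasp point and knob below 0.035 m and contact force between the fingers and screw above 1 N); the arm keeps its last pose, push and grip.
It fails at once if the punch, the dish, the bench pin, the pendant, the hammer or the ring cone is pushed more than 20 mm from its place (distance of any of punch, tin, pin, pendant, hammer, ring_cone from where it was at the start of the episode above 0.02 m).
It also fails if it takes over 58 s, if anything falls off the work surface, if the arm or the gripper's body presses on something with over 40 N, if the wrist force passes 120 N, or if a joint passes its speed limit or range.

## Working session

There is one attempt and no reset: what is moved stays moved. The work goes in short steps, Python scripts to look and compute and a tool call to move; the robot and the scene stay as the last step left them, time stands still between calls to the robot, and variables do not carry over. Pictures are saved under pics/ and viewed, at most 10 in all, crops included, and the job is handed in when it is done.

Besides the shell and the picture viewer there is one more tool, called after ">>>" as a command line: name --argument value ..., lists and objects as JSON in quotes. jog_arm: Moves the arm, as the interface text tells. Its arguments: {"type":"object","properties":{"moves":{"type":"array"},"newtons":{"type":"number"}},"required":["moves"]}

```bash
mkdir -p pics; cat > h.py <<'E'
import numpy as np, cv2
from bench import ctrl
from scipy.spatial.transform import Rotation as R
def rot(c):
    r=np.array(c["rotation"],float)
    return r if r.shape==(3,3) else R.from_rotvec(r).as_matrix()
def ray(c,u,v):
    d=rot(c)@np.array([(u-c["cx"])/c["fx"],-(v-c["cy"])/c["fy"],-1.]); return np.array(c["xyz"]),d
def at_z(c,u,v,z):
    o,d=ray(c,u,v); return o+d*(z-o[2])/d[2]
def proj(c,p):
    q=rot(c).T@(np.array(p)-c["xyz"]); return c["cx"]+c["fx"]*q[0]/-q[2], c["cy"]+c["fy"]*q[1]/q[2]
E
python3 - <<'E'
from h import *
for n in("top","side"):
    c=ctrl.get_image(n); print({k:v for k,v in c.items() if k!="pixels"})
    cv2.imwrite(f"pics/{n}0.png",cv2.resize(c["pixels"][:,:,::-1],(800,600),interpolation=cv2.INTER_CUBIC))
print(ctrl.get_state())
E
```

```text
{'fx': 421.8644302837774, 'fy': 421.8644302837774, 'cx': 252.6395962276805, 'cy': 192.35352161877682, 'xyz': array([0.43252041, 0.08934703, 1.20420814]), 'rotation': array([ 0.04620196, -0.06325578, -1.56472412])}
{'fx': 498.390601282536, 'fy': 498.390601282536, 'cx': 265.9824537931094, 'cy': 193.1058260496852, 'xyz': array([0.1673997 , 1.00241467, 1.2957156 ]), 'rotation': array([ 0.14913965, -0.99080451, -2.62328599])}
{'time': 0.1, 'joint_positions': array([-1.25387073,  0.32175638, -0.07008038,  1.45153551,  0.02262112,
        1.37076289, -0.05692262]), 'qd': array([ 0.00021526, -0.00102049,  0.00030586, -0.0047974 , -0.00067452,
       -0.00231749,  0.00067204]), 'joint_torque': array([-5.95133570e-04, -4.92572343e+01, -4.06010868e-01, -3.13398921e+01,
       -6.42357557e-02,  3.94345669e-02,  7.01065301e-05]), 'position': array([0.19376314, 0.61998406, 0.24027471]), 'tool_rot': array([-4.73832731e-01, -3.10551013e+00,  2.62236639e-03]), 'ft_force': array([-0.37018508, -0.13906396,  0.32473496]), 'torque': array([ 0.00538667,  0.00507213, -0.05253115]), 'grip_force': 0.0, 'grip_width': 0.9942402140878496}
```

View pics/top0.png

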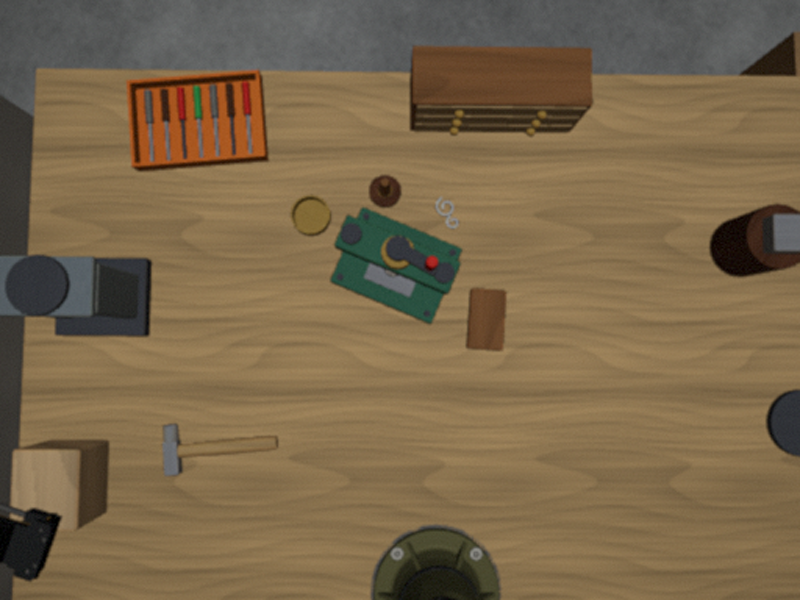

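View pics/side0.png

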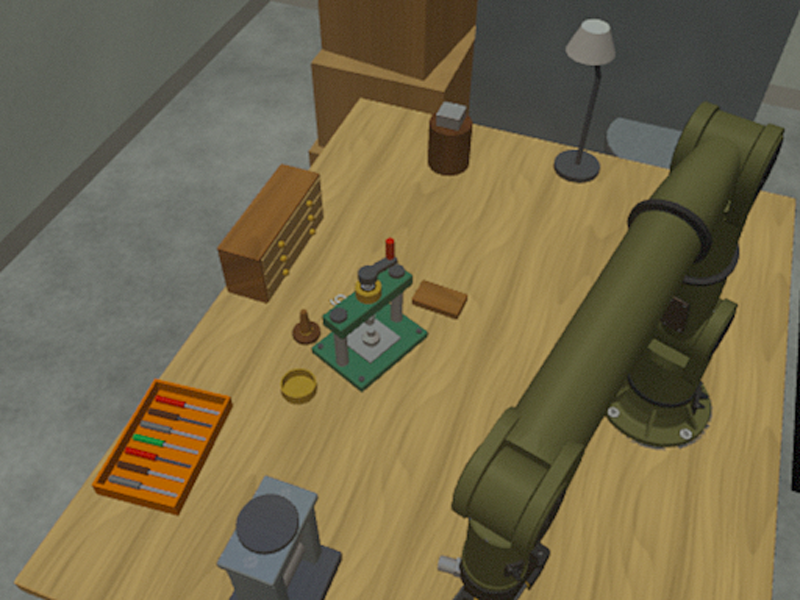

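The top view has the knob at about (431,263) and the boss at (397,251) in the 800x600 picture. The side view has the knob at about (390,248) and the boss at (369,287). I'll enlarge both to measure them.

```bash
python3 - <<'E'
from h import *
t=ctrl.get_image("top");s=ctrl.get_image("side")
a=cv2.resize(t["pixels"][125:215,205:305,::-1],None,fx=4,fy=4,interpolation=cv2.INTER_CUBIC)
b=cv2.resize(s["pixels"][140:230,190:290,::-1],None,fx=4,fy=4,interpolation=cv2.INTER_CUBIC)
cv2.imwrite("pics/crop1.png",np.hstack([a,b]))
for n,c in(("t",t),("s",s)):
    hsv=cv2.cvtColor(c["pixels"],cv2.COLOR_RGB2HSV); h=hsv[...,0].astype(int)
    m=((h<6)|(h>174))&(hsv[...,1]>180)&(hsv[...,2]>70)
    k,l,st,ce=cv2.connectedComponentsWithStats(m.astype(np.uint8))
    for i in range(1,k):
        if st[i,4]>20: print(n,st[i],ce[i])
E
```

```text
t [155  52   5  21  77] [157.19480519  62.1038961 ]
t [114  56   5  21  73] [115.52054795  65.90410959]
t [273 164   7   8  43] [276.02325581 167.58139535]
s [100 253  18   8  63] [108.41269841 256.50793651]
s [ 80 287  21   7  69] [ 89.73913043 289.92753623]
```

View pics/crop1.png

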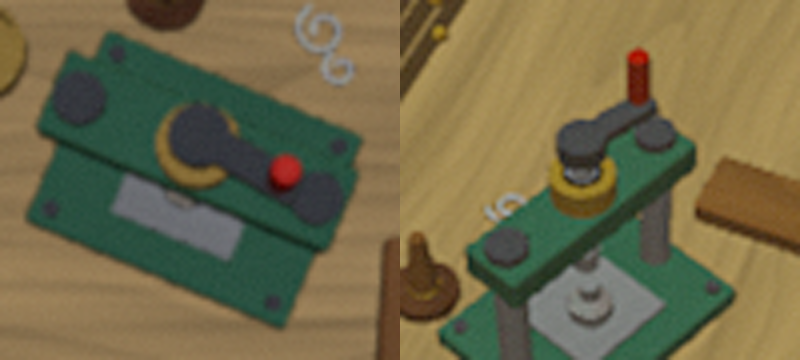

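Reading the crop: brass mouth centre about (199,145), knob top (287,171), and column caps (78,98) and (321,198), whose midpoint agrees with the boss. In the side half, the knob runs from top (638,57) to foot (637,103), and the boss mouth is about (583,180).

```bash
python3 - <<'E'
from h import *
t=ctrl.get_image("top");s=ctrl.get_image("side")
T=lambda x,y:(205+(x-1.5)/4,125+(y-1.5)/4); S=lambda x,y:(190+(x-401.5)/4,140+(y-1.5)/4)
def tri(a,b):
    o1,d1=ray(t,*a);o2,d2=ray(s,*b)
    k=np.linalg.lstsq(np.c_[d1,-d2],o2-o1,rcond=None)[0]; p,q=o1+d1*k[0],o2+d2*k[1]
    return (p+q)/2,np.linalg.norm(p-q)
print("knob top tri",tri(T(287,171),S(638,57)), "at z", at_z(t,*T(287,171),.2735), at_z(s,*S(638,57),.2735))
print("boss tri",tri(T(199,145),S(583,180)), at_z(t,*T(199,145),.185),at_z(s,*S(583,180),.185))
c1,c2=at_z(t,*T(78,98),.165),at_z(t,*T(321,198),.165)
d1,d2=at_z(s,*S(506,246),.165),at_z(s,*S(656,133),.165)
print(c1,c2,np.linalg.norm(c1-c2),(c1+c2)/2); print(d1,d2,np.linalg.norm(d1-d2),(d1+d2)/2)
B=at_z(t,*T(199,145),.185);K=at_z(t,*T(287,171),.2735)
print("radius",np.linalg.norm((K-B)[:2]))
y=(c1-c2)/np.linalg.norm(c1-c2); yaw=np.arctan2(y[1],y[0])-np.pi/2
a=np.arctan2(K[1]-B[1],K[0]-B[0]); print("press yaw",yaw,"arm",a,"screw",yaw-a)
st=ctrl.get_state(); M=R.from_rotvec(st["tool_rot"]).as_matrix(); print(M)
E
```

```text
knob top tri (array([0.55425064, 0.02685114, 0.27085456]), np.float64(0.0008249118527302543)) at z [0.55350614 0.02692089 0.2735    ] [0.55366251 0.02943799 0.2735    ]
boss tri (array([0.58181242, 0.07438216, 0.17477288]), np.float64(0.0005562056937168385)) [0.58059766 0.07460277 0.185     ] [0.57775447 0.08280748 0.185     ]
[0.61243648 0.14964262 0.165     ] [ 0.55090108 -0.0014608   0.165     ] 0.1631528402978723 [0.58166878 0.07409091 0.165     ]
[0.61329517 0.14776236 0.165     ] [5.50795257e-01 2.38459027e-05 1.65000000e-01] 0.16041480278279188 [0.58204521 0.0738931  0.165     ]
radius 0.054840791223211484
press yaw -0.3867323845287467 arm -2.0874842721378526 screw 1.700751887609106
[[-9.54520836e-01  2.98144174e-01 -1.58556366e-04]
 [ 2.98144215e-01  9.54520637e-01 -6.17134661e-04]
 [-3.26497800e-05 -6.36340556e-04 -9.99999797e-01]]
```

The axis is at about (0.581, 0.0745) and the knob at (0.5535, 0.027). The radius comes out at 54.8 mm against 55 given, and the column spacing and heights agree. The screw starts near 1.70 rad. Since the knob spins on its pin, I'll keep the yaw fixed, with the closing line along the tangent at the drop.

>>> jog_arm --moves '[-0.09,-0.09,-0.08,0,0,0.03,1,-0.22,-0.22,-0.16,0,0,0.07,1,-0.36,-0.36,-0.24,0,0,0.11,1,-0.5,-0.5,-0.3,0,0,0.15,1,-0.64,-0.64,-0.3,0,0,0.19,1,-0.77,-0.77,-0.3,0,0,0.22,1,-0.86,-0.86,-0.3,0,0,0.23,1,-0.9,-0.9,-0.3,0,0,0.23,1]' --newtons 15

```text
time: 1.3
position: [0.3721, 0.2802, 0.3317]
tool_rot: [0.848, 3.025, 0.002]
ft_force: [0.8, -0.3, 0.8]
grip_width: 1.003
grip_force: 0.0
```

```bash
cat >> h.py <<'E'
AX=np.array([0.5812,0.0745]); YAW=-0.387; RAD=0.055
def kn(q): a=YAW-q; return AX+RAD*np.array([np.cos(a),np.sin(a)])
def rel(pts):  # world targets -> tool shift units from the measured pose
    s=ctrl.get_state(); M=R.from_rotvec(s["tool_rot"]).as_matrix()
    return np.round((np.array(pts)-s["position"])@M/0.3,3)
def show():
    s=ctrl.get_state(); M=R.from_rotvec(s["tool_rot"]).as_matrix()
    p=s["position"]; d=p[:2]-AX
    print("t",round(s["time"],2),"p",p.round(4),"y ang",np.arctan2(M[1,1],M[0,1]).round(3),"q",((YAW-np.arctan2(d[1],d[0]))%6.2832).round(3),"r",np.linalg.norm(d).round(4),"F",np.round(s["ft_force"],1),"w",round(s["grip_width"]*87,1),"g",round(s["grip_force"],1),"z",M[:,2].round(3))
E
python3 - <<'E'
from h import *
show(); print(ctrl.get_state()["joint_positions"].round(2)); k=[.5535,.0273]
print(rel([[*k,.33],[*k,.253]]))
E
```

```text
t 1.3 p [0.3721 0.2802 0.3317] y ang 1.024 q 3.532 r 0.2933 F [ 0.8 -0.3  0.8] w 87.3 g 0.0 z [ 0.001  0.001 -1.   ]
[-0.92 -0.11  0.2   1.74  0.02  1.51  0.3 ]
[[-0.955 -0.406  0.005]
 [-0.955 -0.406  0.262]]
```

>>> jog_arm --moves '[-0.12,-0.05,0,0,0,0,1,-0.28,-0.12,0,0,0,0,1,-0.44,-0.19,0,0,0,0,1,-0.6,-0.26,0,0,0,0,1,-0.76,-0.33,0,0,0,0,1,-0.88,-0.38,0,0,0,0,1,-0.955,-0.406,0,0,0,0,0.2,-0.955,-0.406,0,0,0,0,0]'

```text
time: 2.3
position: [0.5539, 0.0294, 0.3308]
tool_rot: [-0.846, -3.025, 0.002]
ft_force: [-0.8, 1.0, 0.0]
grip_width: 0.853
grip_force: 0.0
```

```bash
python3 - <<'E'
from h import *
show(); k=[.5535,.0273]
print(rel([[*k,.33],[*k,.254]]))
c=ctrl.get_image("side"); cv2.imwrite("pics/s2.png",cv2.resize(c["pixels"][60:260,160:360,::-1],(600,600),interpolation=cv2.INTER_CUBIC))
E
```

```text
t 2.3 p [0.5539 0.0294 0.3308] y ang 1.026 q 1.728 r 0.0527 F [-0.8  1.   0. ] w 74.2 g 0.0 z [-0.    -0.001 -1.   ]
[[-0.003 -0.007  0.003]
 [-0.003 -0.006  0.256]]
```

View pics/s2.png

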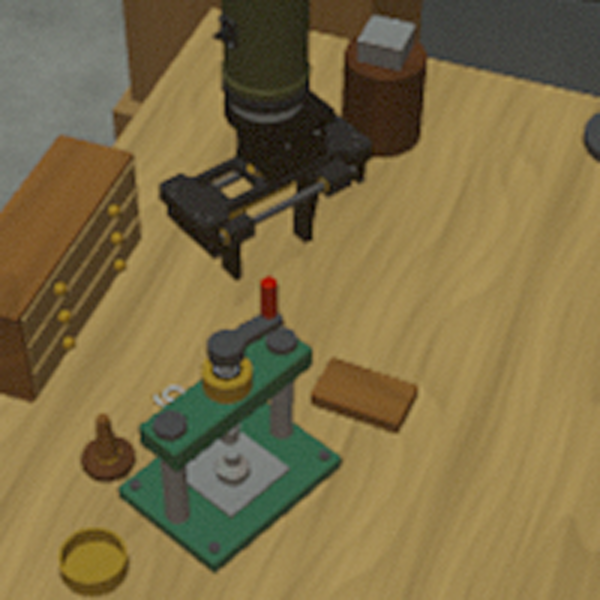

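The open fingers, at (232,265) and (303,230), straddle the knob at (268,285). Next I descend and close.

>>> jog_arm --moves '[-0.003,-0.005,0.06,0,0,0,0,-0.003,-0.005,0.13,0,0,0,0,-0.003,-0.005,0.2,0,0,0,0,-0.003,-0.005,0.25,0,0,0,0,-0.003,-0.005,0.255,0,0,0,0,-0.003,-0.005,0.255,0,0,0,-0.4,-0.003,-0.005,0.255,0,0,0,-0.8,-0.003,-0.005,0.255,0,0,0,-1]' --newtons 12

```text
time: 3.35
position: [0.5536, 0.028, 0.2554]
tool_rot: [0.843, 3.025, 0.001]
ft_force: [0.0, 0.1, 0.7]
grip_width: 0.243
grip_force: 0.0
```

```bash
python3 - <<'E'
from h import *
show()
E
```

```text
t 3.35 p [0.5536 0.028  0.2554] y ang 1.027 q 1.72 r 0.054 F [0.  0.1 0.7] w 21.2 g 0.0 z [ 0.001  0.    -1.   ]
```

```bash
python3 - <<'E'
from h import *
# first row checks that q=1.72 ~ zero shift
print(rel([[*kn(q),.2554+.0013*(1.72-q)] for q in (1.72,1.68,1.6,1.5,1.4,1.3)]).tolist())
E
```

```text
[[-0.0, -0.003, -0.0], [-0.007, -0.003, -0.0], [-0.022, -0.002, -0.001], [-0.04, 0.002, -0.001], [-0.058, 0.007, -0.001], [-0.075, 0.013, -0.002]]
```

>>> jog_arm --moves '[0,0,0,0,0,0,-1,0,0,0,0,0,0,-1,0,0,0,0,0,0,-1,-0.007,0,0,0,0,0,-1,-0.022,0.001,-0.001,0,0,0,-1,-0.04,0.005,-0.001,0,0,0,-1,-0.058,0.01,-0.002,0,0,0,-1,-0.075,0.016,-0.002,0,0,0,-1]'

```text
time: 4.35
position: [0.5744, 0.0201, 0.2556]
tool_rot: [-0.844, -3.024, 0.001]
ft_force: [-6.1, -2.7, 6.4]
grip_width: 0.203
grip_force: 12.0
```

```bash
python3 - <<'E'
from h import *
show()
t=ctrl.get_image("side"); cv2.imwrite("pics/s3.png",cv2.resize(t["pixels"][110:230,190:310,::-1],(600,600),interpolation=cv2.INTER_CUBIC))
show()
print(rel([[*kn(q),.2560+.0013*(1.3-q)] for q in (1.3,1.2,1.1,1.,.9,.8,.7,.6,.5)]).tolist())
E
```

```text
t 4.35 p [0.5744 0.0201 0.2556] y ang 1.027 q 1.309 r 0.0549 F [-6.1 -2.7  6.4] w 17.6 g 12.0 z [-0.002  0.    -1.   ]
t 4.4 p [0.5754 0.02   0.2557] y ang 1.027 q 1.29 r 0.0548 F [-0.3 -2.9  4. ] w 17.7 g 12.0 z [ 0. -0. -1.]
[[0.001, -0.001, -0.001], [-0.015, 0.007, -0.001], [-0.03, 0.017, -0.002], [-0.044, 0.029, -0.002], [-0.057, 0.041, -0.003], [-0.069, 0.056, -0.003], [-0.079, 0.071, -0.004], [-0.088, 0.087, -0.004], [-0.095, 0.104, -0.005]]
```

View pics/s3.png

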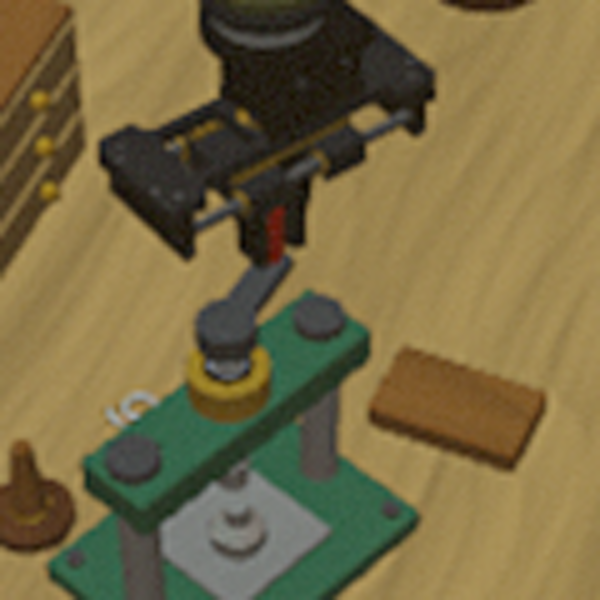

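The knob, at (275,235), sits between the pads and the crank has swung with it; forces are a few newtons. I continue the backward arc.

>>> jog_arm --moves '[-0.015,0.008,-0.001,0,0,0,-1,-0.03,0.018,-0.001,0,0,0,-1,-0.044,0.03,-0.002,0,0,0,-1,-0.057,0.042,-0.002,0,0,0,-1,-0.069,0.057,-0.002,0,0,0,-1,-0.079,0.072,-0.003,0,0,0,-1,-0.088,0.088,-0.003,0,0,0,-1,-0.095,0.105,-0.003,0,0,0,-1]'

```text
time: 5.4
position: [0.616, 0.0328, 0.2566]
tool_rot: [0.844, 3.026, 0.0]
ft_force: [-3.9, -3.0, 7.0]
grip_width: 0.199
grip_force: 12.0
```

```bash
python3 - <<'E'
from h import *
show()
z=ctrl.get_state()["position"][2]
print(rel([[*kn(q),z] for q in (.5,.4,.3,.2,.1,0,-.1,-.2,-.3)]).tolist())
E
```

```text
t 5.4 p [0.616  0.0328 0.2566] y ang 1.027 q 0.488 r 0.0543 F [-3.9 -3.   7. ] w 17.3 g 12.0 z [ 0.  0. -1.]
[[-0.002, -0.003, -0.0], [-0.007, 0.015, 0.0], [-0.01, 0.033, 0.0], [-0.012, 0.051, 0.0], [-0.012, 0.069, 0.0], [-0.01, 0.088, 0.0], [-0.006, 0.105, 0.0], [-0.001, 0.123, 0.0], [0.007, 0.14, 0.0]]
```

Now I loosen to about 20 mm and keep pushing backward slowly.

>>> jog_arm --moves '[0,0,0,0,0,0,-0.54,0,0,0,0,0,0,-0.54,0,0,0,0,0,0,-0.54,-0.004,0.012,0,0,0,0,-0.54,-0.007,0.024,0,0,0,0,-0.54,-0.009,0.036,0,0,0,0,-0.54,-0.01,0.048,0,0,0,0,-0.54,-0.01,0.06,0,0,0,0,-0.54]'

```text
time: 6.4
position: [0.6276, 0.0471, 0.2559]
tool_rot: [-0.843, -3.026, -0.0]
ft_force: [-1.4, -1.5, -1.6]
grip_width: 0.233
grip_force: 0.8
```

```bash
python3 - <<'E'
from h import *
show(); c=ctrl.get_image("side"); show()
cv2.imwrite("pics/s4.png",cv2.resize(c["pixels"][110:230,190:310,::-1],(600,600),interpolation=cv2.INTER_CUBIC))
E
```

```text
t 6.4 p [0.6276 0.0471 0.2559] y ang 1.027 q 0.147 r 0.0539 F [-1.4 -1.5 -1.6] w 20.3 g 0.8 z [-0.  0. -1.]
t 6.45 p [0.6279 0.048  0.256 ] y ang 1.028 q 0.128 r 0.0537 F [ 0.2 -0.3 -0.3] w 20.0 g 0.0 z [ 0.     0.001 -1.   ]
```

View pics/s4.png

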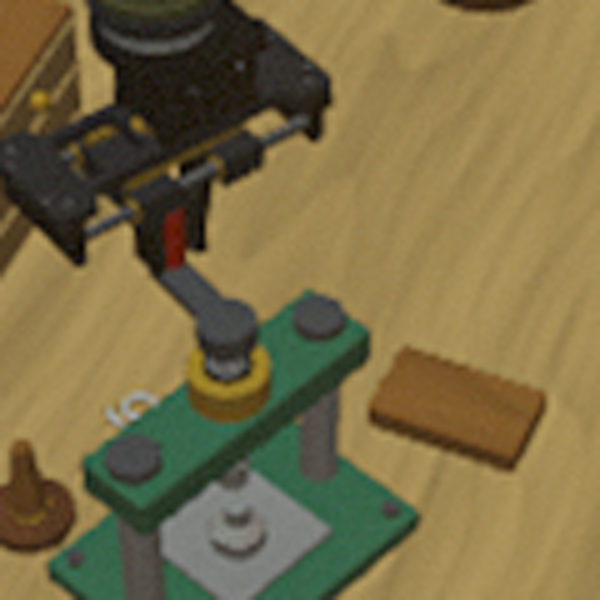

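The hub, at (227,330), is still high with thread showing above the boss, so it has not dropped yet. I push further in small steps.

>>> jog_arm --moves '[0,0.006,0,0,0,0,-0.54,0,0.012,0,0,0,0,-0.54,0.001,0.018,0,0,0,0,-0.54,0.002,0.023,0,0,0,0,-0.54,0.002,0.028,0,0,0,0,-0.54,0.002,0.028,0,0,0,0,-0.54,0.002,0.028,0,0,0,0,-0.54,0.002,0.028,0,0,0,0,-0.54]'

```text
time: 7.45
position: [0.6314, 0.054, 0.2564]
tool_rot: [0.843, 3.026, 0.0]
ft_force: [-1.5, -3.1, 2.2]
grip_width: 0.233
grip_force: 1.5
```

```bash
python3 - <<'E'
from h import *
show(); c=ctrl.get_image("side"); show()
def red(c):
    hsv=cv2.cvtColor(c["pixels"],cv2.COLOR_RGB2HSV); h=hsv[...,0].astype(int)
    m=((h<8)|(h>172))&(hsv[...,1]>150)&(hsv[...,2]>40); m[:110]=0;m[230:]=0;m[:,:190]=0;m[:,310:]=0
    ys,xs=np.nonzero(m); return xs.mean(),ys.min(),ys.max()
print(red(c))
cv2.imwrite("pics/s5.png",cv2.resize(c["pixels"][110:230,190:310,::-1],(600,600),interpolation=cv2.INTER_CUBIC))
E
```

```text
t 7.45 p [0.6314 0.054  0.2564] y ang 1.027 q 0.0 r 0.0543 F [-1.5 -3.1  2.2] w 20.2 g 1.5 z [ 0.  0. -1.]
t 7.5 p [0.6314 0.054  0.2564] y ang 1.027 q 0.001 r 0.0543 F [-1.  -2.8  2.5] w 20.1 g 1.5 z [ 0. -0. -1.]
(np.float64(222.25), np.int64(153), np.int64(166))
```

View pics/s5.png

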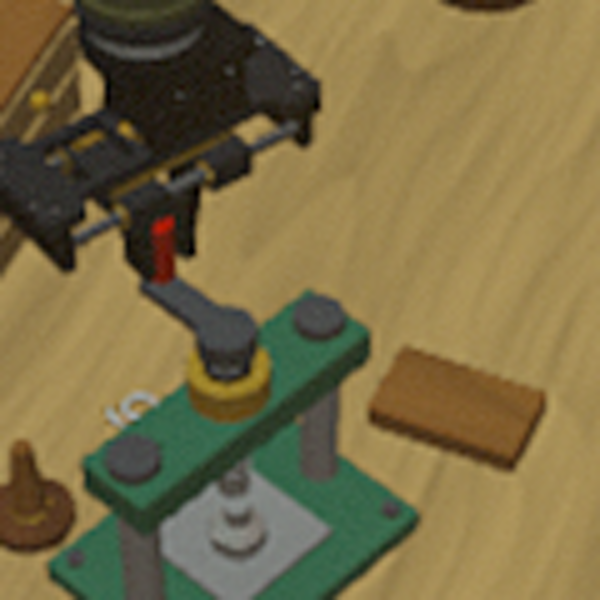

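It has dropped: the hub now sits close on the boss, the screw tip under the beam is lower, at (235,485) against 473 before, and the knob's top shows at (163,222). I back off 1 mm, lower 7 mm and grip.

>>> jog_arm --moves '[0,-0.003,0,0,0,0,-0.54,0,-0.003,0,0,0,0,-0.54,0,-0.003,0.012,0,0,0,-0.54,0,-0.003,0.023,0,0,0,-0.54,0,-0.003,0.023,0,0,0,-0.7,0,-0.003,0.023,0,0,0,-1,0,-0.003,0.023,0,0,0,-1,0,-0.003,0.023,0,0,0,-1]' --newtons 15

```text
time: 8.5
position: [0.6304, 0.0533, 0.2486]
tool_rot: [-0.843, -3.025, 0.001]
ft_force: [-1.3, -0.5, -5.3]
grip_width: 0.202
grip_force: 15.0
```

```bash
python3 - <<'E'
from h import *
show()
p=ctrl.get_state()["position"]
print(rel([[*kn(q),p[2]-.008*q/6.283] for q in np.arange(0,1.0,.1)]).tolist())
E
```

```text
t 8.5 p [0.6304 0.0533 0.2486] y ang 1.027 q 0.019 r 0.0536 F [-1.3 -0.5 -5.3] w 17.5 g 15.0 z [-0.002 -0.    -1.   ]
[[-0.004, 0.004, -0.0], [-0.006, -0.014, 0.0], [-0.006, -0.032, 0.001], [-0.005, -0.051, 0.001], [-0.001, -0.069, 0.002], [0.004, -0.086, 0.002], [0.011, -0.103, 0.003], [0.02, -0.119, 0.003], [0.03, -0.134, 0.004], [0.042, -0.148, 0.004]]
```

>>> jog_arm --moves '[-0.002,-0.014,0,0,0,0,-1,-0.003,-0.033,0.001,0,0,0,-1,-0.003,-0.051,0.001,0,0,0,-1,0,-0.069,0.002,0,0,0,-1,0.005,-0.086,0.002,0,0,0,-1,0.011,-0.103,0.003,0,0,0,-1,0.02,-0.119,0.003,0,0,0,-1,0.03,-0.134,0.004,0,0,0,-1]'

```text
time: 9.5
position: [0.6021, 0.0245, 0.248]
tool_rot: [-0.842, -3.026, -0.003]
ft_force: [-1.0, 4.7, -7.7]
grip_width: 0.203
grip_force: 15.0
```

```bash
cat >> h.py <<'E'
def arc(q0,q1,z0):
    show(); s=ctrl.get_state(); d=s["position"][:2]-AX
    qs=np.linspace(q0,q1,9)
    for r in rel([[*kn(q),z0-.008*q/6.283] for q in qs]).tolist(): print(r)
E
python3 -c "
from h import *
arc(.8,1.8,.2486)"
```

```text
t 9.5 p [0.6021 0.0245 0.248 ] y ang 1.028 q 0.788 r 0.0542 F [-1.   4.7 -7.7] w 17.7 g 15.0 z [ 0.     0.002 -1.   ]
[-0.001, -0.003, 0.001]
[0.014, -0.021, 0.002]
[0.031, -0.036, 0.003]
[0.05, -0.049, 0.003]
[0.07, -0.06, 0.004]
[0.091, -0.068, 0.004]
[0.114, -0.074, 0.005]
[0.136, -0.076, 0.005]
[0.159, -0.076, 0.006]
```

>>> jog_arm --moves '[0.015,-0.018,0.002,0,0,0,-1,0.032,-0.033,0.003,0,0,0,-1,0.051,-0.046,0.004,0,0,0,-1,0.071,-0.057,0.005,0,0,0,-1,0.092,-0.065,0.006,0,0,0,-1,0.115,-0.071,0.006,0,0,0,-1,0.137,-0.073,0.007,0,0,0,-1,0.16,-0.073,0.007,0,0,0,-1]'

```text
time: 10.5
position: [0.55, 0.0287, 0.2464]
tool_rot: [0.845, 3.025, -0.001]
ft_force: [2.7, 1.4, -4.7]
grip_width: 0.198
grip_force: 15.0
```

```bash
python3 -c "
from h import *
arc(1.8,2.8,.2480)"
```

```text
t 10.5 p [0.55   0.0287 0.2464] y ang 1.026 q 1.782 r 0.0555 F [ 2.7  1.4 -4.7] w 17.2 g 15.0 z [ 0.001 -0.001 -1.   ]
[0.003, 0.002, 0.002]
[0.026, 0.005, 0.003]
[0.048, 0.011, 0.003]
[0.069, 0.019, 0.004]
[0.089, 0.03, 0.004]
[0.108, 0.044, 0.005]
[0.124, 0.06, 0.005]
[0.139, 0.077, 0.006]
[0.151, 0.097, 0.006]
```

>>> jog_arm --moves '[0.023,0.003,0.001,0,0,0,-1,0.045,0.009,0.002,0,0,0,-1,0.066,0.017,0.003,0,0,0,-1,0.086,0.028,0.003,0,0,0,-1,0.105,0.042,0.004,0,0,0,-1,0.121,0.058,0.004,0,0,0,-1,0.136,0.075,0.005,0,0,0,-1,0.148,0.095,0.005,0,0,0,-1]'

```text
time: 11.5
position: [0.525, 0.077, 0.2447]
tool_rot: [-0.843, -3.023, 0.002]
ft_force: [-3.8, -4.0, 3.7]
grip_width: 0.201
grip_force: 15.0
```

```bash
python3 -c "
from h import *
arc(2.8,3.8,.2480)"
```

```text
t 11.5 p [0.525  0.077  0.2447] y ang 1.027 q 2.799 r 0.0563 F [-3.8 -4.   3.7] w 17.5 g 15.0 z [-0.004 -0.    -1.   ]
[-0.004, 0.002, 0.001]
[0.006, 0.023, 0.001]
[0.013, 0.045, 0.002]
[0.017, 0.067, 0.002]
[0.019, 0.09, 0.003]
[0.017, 0.113, 0.003]
[0.013, 0.136, 0.004]
[0.006, 0.157, 0.004]
[-0.004, 0.178, 0.005]
```

>>> jog_arm --moves '[0.008,0.021,0.001,0,0,0,-1,0.015,0.043,0.002,0,0,0,-1,0.02,0.065,0.002,0,0,0,-1,0.022,0.088,0.003,0,0,0,-1,0.02,0.111,0.003,0,0,0,-1,0.016,0.134,0.004,0,0,0,-1,0.009,0.155,0.004,0,0,0,-1,-0.001,0.176,0.005,0,0,0,-1]'

```text
time: 12.5
position: [0.5543, 0.1236, 0.2433]
tool_rot: [-0.841, -3.026, -0.002]
ft_force: [-4.8, -0.1, 5.5]
grip_width: 0.2
grip_force: 15.0
```

```bash
python3 -c "
from h import *
arc(3.8,4.8,.2480)"
```

```text
t 12.5 p [0.5543 0.1236 0.2433] y ang 1.028 q 3.824 r 0.056 F [-4.8 -0.1  5.5] w 17.4 g 15.0 z [-0.     0.002 -1.   ]
[-0.001, -0.005, 0.0]
[-0.013, 0.014, 0.001]
[-0.028, 0.032, 0.002]
[-0.044, 0.047, 0.002]
[-0.063, 0.061, 0.003]
[-0.083, 0.072, 0.003]
[-0.104, 0.08, 0.004]
[-0.126, 0.086, 0.004]
[-0.149, 0.089, 0.005]
```

>>> jog_arm --moves '[-0.012,0.017,0.001,0,0,0,-1,-0.027,0.035,0.001,0,0,0,-1,-0.043,0.05,0.002,0,0,0,-1,-0.062,0.064,0.002,0,0,0,-1,-0.082,0.075,0.003,0,0,0,-1,-0.103,0.083,0.003,0,0,0,-1,-0.125,0.089,0.004,0,0,0,-1,-0.148,0.092,0.004,0,0,0,-1]'

```text
time: 13.5
position: [0.6074, 0.1225, 0.242]
tool_rot: [0.843, 3.025, 0.0]
ft_force: [-4.0, 3.1, 4.2]
grip_width: 0.202
grip_force: 15.0
```

```bash
python3 -c "
from h import *
arc(4.8,5.8,.2480)"
```

```text
t 13.5 p [0.6074 0.1225 0.242 ] y ang 1.027 q 4.825 r 0.0547 F [-4.   3.1  4.2] w 17.6 g 15.0 z [ 0.001  0.    -1.   ]
[0.005, 0.001, 0.0]
[-0.018, 0.001, 0.001]
[-0.041, -0.002, 0.002]
[-0.063, -0.007, 0.002]
[-0.085, -0.015, 0.003]
[-0.105, -0.026, 0.003]
[-0.123, -0.04, 0.004]
[-0.14, -0.055, 0.004]
[-0.155, -0.073, 0.005]
```

>>> jog_arm --moves '[-0.021,0,0.001,0,0,0,-1,-0.044,-0.003,0.002,0,0,0,-1,-0.066,-0.008,0.002,0,0,0,-1,-0.088,-0.016,0.003,0,0,0,-1,-0.108,-0.027,0.003,0,0,0,-1,-0.126,-0.041,0.004,0,0,0,-1,-0.143,-0.056,0.004,0,0,0,-1,-0.158,-0.074,0.005,0,0,0,-1]'

```text
time: 14.5
position: [0.6349, 0.0789, 0.2407]
tool_rot: [-0.843, -3.024, 0.0]
ft_force: [-7.7, 4.4, 8.3]
grip_width: 0.204
grip_force: 15.0
```

```bash
python3 -c "
from h import *
arc(5.8,6.3,.2480)"
```

```text
t 14.5 p [0.6349 0.0789 0.2407] y ang 1.027 q 5.815 r 0.0539 F [-7.7  4.4  8.3] w 17.7 g 15.0 z [-0.002  0.001 -1.   ]
[-0.001, 0.004, 0.0]
[-0.008, -0.005, 0.0]
[-0.014, -0.015, 0.001]
[-0.019, -0.025, 0.001]
[-0.024, -0.035, 0.001]
[-0.028, -0.046, 0.002]
[-0.031, -0.057, 0.002]
[-0.034, -0.068, 0.002]
[-0.036, -0.08, 0.002]
```

>>> jog_arm --moves '[-0.009,-0.015,0.001,0,0,0,-1,-0.016,-0.035,0.001,0,0,0,-1,-0.02,-0.052,0.002,0,0,0,-1,-0.023,-0.066,0.002,0,0,0,-1,-0.026,-0.078,0.002,0,0,0,-1,-0.026,-0.08,0.002,0,0,0,-1,-0.026,-0.08,0.002,0,0,0,-1,-0.026,-0.08,0.002,0,0,0,-1]'

```text
time: 15.5
position: [0.6306, 0.0537, 0.2402]
tool_rot: [0.844, 3.024, -0.0]
ft_force: [-2.0, 3.1, 5.1]
grip_width: 0.202
grip_force: 15.0
```

```bash
python3 - <<'E'
from h import *
show(); c=ctrl.get_image("side"); show()
cv2.imwrite("pics/s6.png",cv2.resize(c["pixels"][110:230,190:310,::-1],(600,600),interpolation=cv2.INTER_CUBIC))
E
```

```text
t 15.5 p [0.6306 0.0537 0.2402] y ang 1.026 q 0.011 r 0.0536 F [-2.   3.1  5.1] w 17.6 g 15.0 z [ 0.001 -0.001 -1.   ]
t 15.55 p [0.6306 0.0537 0.2402] y ang 1.026 q 0.011 r 0.0536 F [-0.4  2.2  5. ] w 17.3 g 15.0 z [ 0.002 -0.001 -1.   ]
```

View pics/s6.png

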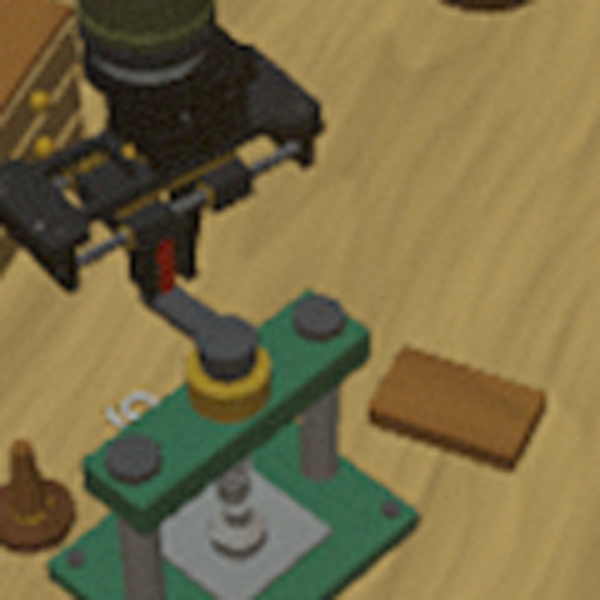

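The hub, at (230,337), is another step lower on the boss, the knob is gripped at 15 N and the arm is still. I'm handing in.

```bash
python3 -c "
from h import *
print(ctrl.close_job()); show()"
```

```text
the job is handed in; nothing more can be done
None
the job is handed in; nothing more can be done
```

I turned the screw backward until it dropped into the thread, then forward one full turn (about 6.3 rad, roughly 16 mm sunk by my estimate), and handed the job in at 15.6 s with the knob still gripped at 15 N; the hand-in returned no verdict.

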